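# Inch the potter's wheel from its console

### The arm

A 7-joint arm with a two-finger parallel gripper is mounted at the origin on the work surface. World frame = base frame: x ahead of the robot, y to its left, z up, the work surface at z = 0. Lengths are in m, angles in rad, forces in N, time in s.
With the tool pointing down it reaches from about 0.4 to 0.85 m from the base axis. Payload 4.5 kg.
Tool frame: the origin (TCP) lies at the very end of the fingers, on their centre line; the grasp point (between the pads) lies 19 mm behind it (r.pinch_z is the distance from the TCP to the grasp point, in m); z points along the fingers, y is the line along which they close (so a half turn about z gives the same grasp; the last joint's range is limited). The gripper opens to 88 mm and grips with 3 to 60 N. Pads are 18 mm wide; open, the fingers measure 123 mm over their backs; the gripper's body (75 mm by 187 mm) begins 45 mm behind the grasp point.
Start: joints at [1.14, 0.689, -0.195, 1.565, 0.157, 0.902, -0.215], TCP at [0.28, -0.559, 0.239] pointing down, gripper open.
Joint ranges: [-3.01, 3.01], [-0.46, 2.08], [-1.47, 1.51], [0.13, 2.56], [-1, 4.14], [0.04, 2.09], [-2.66, 2.66]. Speed limits (rad/s): [2.57, 2.57, 3.14, 3.14, 3.14, 3.14, 3.14].

### API

Orientations are given as a unit quaternion [x, y, z, w].
In Python, from plant import r, cams gives the robot as it stands.
- The arm moves only by the shell command python3 -m pendant 'ROWS' [FORCE]. ROWS is JSON, a list of rows, each a list of 3 entries, a list of its own where there are three numbers: the closure, from -1 (fully open) to 1 (shut), then the shift along the tool's x, y, z in mm, then the turn, a rotation vector about the tool's x, y, z in degrees. A call has 1 to 8 rows; each row shifts and turns the commanded pose from where the row before left it, along the tool's axes as they then stand; what a row does not reach is not made up. A row lasts 1/8 s, in which the tool goes at most 62.5 mm and 10.7 degrees, less where a joint would pass 70% of its speed; a pose out of reach is approached as far as the arm can. A call with a gripper value outside its range is refused whole. The fingers move at their own pace and stop on an object; FORCE is the grip in N (left out, the last holds). Time passes only in rows, so rows that do not move let the fingers close. It gives the time, the measured TCP pose, the force, the opening and the grip force at its end, in the units of the state.
- r.get_state(): the state, without advancing time (a new reading comes with each control period).
- cams.snapshot(name): name is "scene" or "side" or "wrist"; returns a dict with "img" (420x560x3 uint8, red, green, blue), "camera_matrix" (3x3 intrinsics, pixels), "camera_from_world" (4x4, takes a point from world to camera coordinates); the wrist camera has in their place "tool_from_camera" (4x4, takes a point from camera to tool coordinates, whose origin is the TCP and whose axes are the flange's). Camera axes: x right, y up, looking along -z (the intrinsics and any distortion apply to the point x, -y, -z); pixel columns grow to the right and rows downward; lengths in m; the calibration is good to about 2 mm. A picture is of the moment at which its call begins: read the wrist's pose just before it. There is no depth.
- r.finish_job(): hands the job in; it is judged then, once.
The state is a dict: "clock": time; "q": joint angles; "qd": joint speeds; "joint_torque": joint torques, N m; "tool_pos": TCP position; "eef_rot": TCP orientation; "contact_force": force on the tool from outside, world axes, zero at the start; "moment": the same for the moment, N m; "opening": opening from 0.0 (shut) to 1.0 (fully open); "finger_force": force on a finger pad.
Only numpy, scipy, OpenCV 4.12 (cv2) and the standard library are available. Lean on these libraries where they do the work, as an engineer would, in place of code of your own. Each camera call takes 0.05 s, during which the arm holds its last target. There are 200 camera calls.

### The job

Bring the potter's wheel to life from the grey console, with a fingertip and in this order: tip the wide rocker right over by pressing its raised end down, then push the square key fully down so that it stays there, and last press the large round button fully down and keep it down: finish while still holding it. Leave the narrow rocker as it is and do not push about or lift the clay mug, bowl or little cup.

Things in the scene. Friction and masses are not known exactly. Their poses are not given: they have to be found in the camera images.
- console: Fixed grey metal control box, 260 (its x) x 220 (its y) x 60 mm high; origin at the centre of its underside, yaw up to 0.4 rad. Its flat top (60 mm above the bench) carries four switches with white caps on black bases, two by two, about 100 (x) by 110 mm (y) apart, lined up with the console's x and y; which switch sits at which place varies.
- mains (a joint): Wide rocker, rad: about 0 = off (end toward the console's -x raised), 0.44 = fully over, on. Cap 64 mm long (console x), 34 wide, 10 thick, slightly V-shaped (each half rises 0.1 rad outward); hinge along y at its middle, 16 mm above the console top; 0.06 N m friction, stays where left. The end's top is 31 mm above the console top when off, 17 mm when on. Base 74 x 48 x 6 mm.
- mains_raised (a point): Place to press: on the top face of the wide rocker's raised half, centred across, 22 mm from the hinge toward the console's -x. Moves with the rocker. A fingertip pressing here straight down is about 20 mm above the console top when the rocker is fully on (the tip's edge nearest the hinge touches).
- enable (a joint): Square key, m: 0 = up, 0.008 = fully down. Latching: it slides straight down against about 4 N of friction and stays where it is left.
- enable_top (a point): Centre of the square key's flat top, 30 x 30 mm; 24 mm above the console top when up, 16 mm when fully down. Black base 44 x 44 x 8 mm.
- run (a joint): Large round button, m: 0 = up, 0.007 = fully down. A spring pushes it up: about 2 N to start it, 6 N to keep it fully down; it comes up when let go.
- run_top (a point): Centre of the round button's flat top, 44 mm diameter; 23 mm above the console top when up, 16 mm when fully down. Black round base 60 mm diameter, 12 mm high.
- direction (a joint): Narrow rocker, to be left alone, rad: starts at 0.36 to 0.44. Same build as the wide one but its cap is 44 mm long and only 16 mm wide, about 27 mm above the console top at most.
- direction_end (a point): Point on the narrow rocker's top face, 15 mm from its hinge toward the console's -x (on the half that starts low). Marks where that rocker is.
- mug: Loose clay mug on the bench on the console's +y side, 76 mm wide, 85 mm high, handle at its own +y; origin at the centre of its underside. Not to be disturbed.
- bowl: Loose clay bowl on the bench on the console's -y side, 100 mm wide, 55 mm high; origin at the centre of its underside. Not to be disturbed.
- cup: Loose little clay cup standing on the console's top near its far (+x) edge, 40 mm wide, 42 mm high; origin at the centre of its underside. Not to be disturbed.

How it is judged:
On the way, in this order (a step that is already met when the one before it is completed fails the run):
1. the wide rocker is tipped over to on (value of joint mains above 0.38 rad), for 0.1 s.
2. the square key is fully down (value of joint enable above 0.0065 m), for 0.1 s.
3. the round button is held fully down (value of joint run above 0.0055 m), for 0.3 s.
At the end, for the whole second after the job is handed in: The wide rocker is on (joint above 0.38 rad), the square key down (at least 6.5 of 8 mm), and the fingers still hold the round button down (at least 5.5 of 7 mm); the narrow rocker is as it was, and mug, bowl and cup stand within 30 mm of where they were (value of joint mains above 0.38 rad and value of joint enable above 0.0065 m and value of joint run above 0.0055 m and contact force between the fingers and run above 1 N and value of joint direction above 0.3 rad and distance of each of mug, bowl, cup from where it was at the start of the episode below 0.03 m); the arm keeps its last pose, push and grip.
It fails at once if the square key is pressed (over 4 mm) while the wide rocker is not yet on (value of joint enable above 0.004 m and value of joint mains below 0.3 rad).
It fails at once if the round button is pressed (over 3.5 mm) before the wide rocker is on and the square key is down (value of joint run above 0.0035 m and (value of joint mains below 0.3 rad or value of joint enable below 0.005 m)).
It fails at once if the narrow rocker is moved (value of joint direction below 0.25 rad).
It fails at once if mug, bowl or cup is pushed about or knocked over (distance of any of mug, bowl, cup from where it was at the start of the episode above 0.03 m or angle between any of mug, bowl, cup's own z axis and vertical above 0.35 rad).
It fails at once if mug, bowl or cup is lifted (height (world z) of any of mug, bowl above 0.02 m or height (world z) of cup above 0.08 m).
It also fails if it takes over 42 s, if anything falls off the work surface, if the arm or the gripper's body presses on something with over 40 N, if the wrist force passes 120 N, or if a joint passes its speed limit or range.

## Working session

There is one attempt and no reset: what is moved stays moved. The work goes in short steps, Python scripts to look and compute and a shell command to move; the robot and the scene stay as the last step left them, time stands still between calls to the robot, and variables do not carry over. Pictures are saved under pics/ and viewed, at most 10 in all, crops included, and the job is handed in when it is done.

```bash
mkdir -p pics
python3 - <<'E'
from plant import r,cams
import cv2
s=r.get_state();print({k:s[k] for k in('clock','tool_pos','eef_rot','contact_force','opening')})
for n in('scene','side'):
    d=cams.snapshot(n);cv2.imwrite(f'pics/{n}0.png',cv2.resize(d['img'][:,:,::-1],(784,588)))
    print(n,d['camera_matrix'],d['camera_from_world'],[k for k in d])
E
```

```text
{'clock': 0.0, 'tool_pos': array([ 0.27981982, -0.55814602,  0.23790632]), 'eef_rot': array([ 9.73103650e-01,  2.30365831e-01, -2.89080680e-04, -8.87076630e-04]), 'contact_force': array([ 0.4776892 ,  0.06132813, -0.17810127]), 'opening': 0.9976066499821075}
scene [[421.17411948   0.         274.0354365 ]
 [  0.         421.17411948 213.62843029]
 [  0.           0.           1.        ]] [[-0.29595036  0.95510612  0.01362676  0.1733286 ]
 [-0.66952481 -0.21759246  0.71020423  0.34447074]
 [ 0.68128548  0.20106174  0.70386381 -1.34322551]
 [ 0.          0.          0.          1.        ]] ['img', 'camera_matrix', 'camera_from_world']
side [[477.64539896   0.         289.18958568]
 [  0.         477.64539896 205.85304421]
 [  0.           0.           1.        ]] [[-0.98396298 -0.17738007 -0.01879256  0.57642062]
 [ 0.10540934 -0.66322772  0.74095739 -0.12627946]
 [-0.14389482  0.72709373  0.67128905 -0.73539101]
 [ 0.          0.          0.          1.        ]] ['img', 'camera_matrix', 'camera_from_world']
```

View pics/scene0.png

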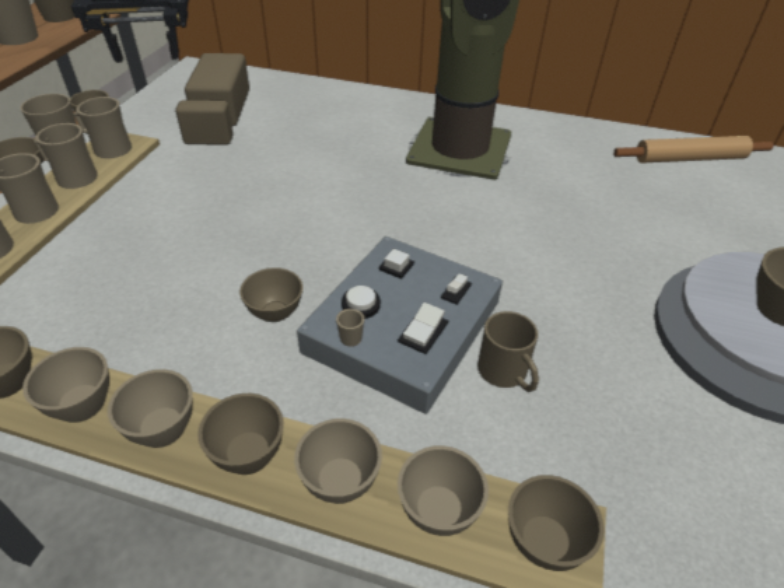

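View pics/side0.png

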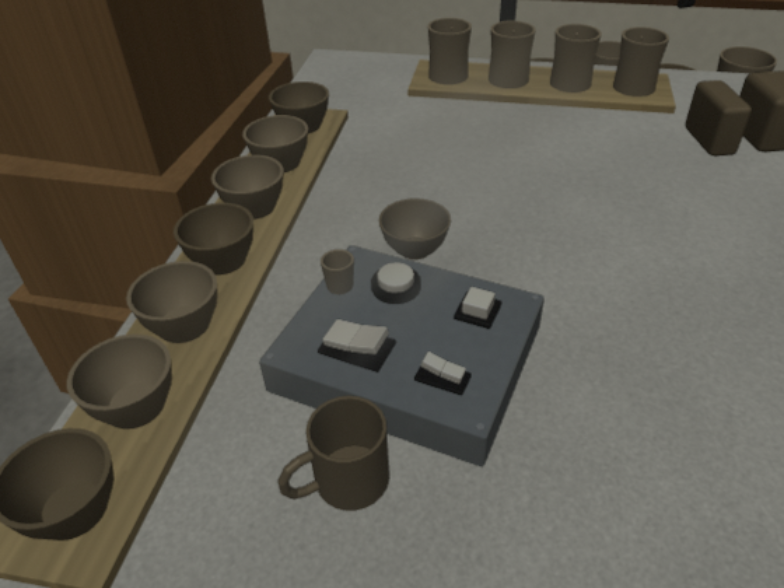

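The scene view shows the square key at (397,260), the round button at (361,297), the wide rocker at (424,325), the narrow rocker at (457,286) and the cup at (350,328). The side view shows the same layout: round (396,277), square (479,303), wide (355,338), narrow (444,369), cup (338,272).

```bash
cat > h.py <<'E'
import numpy as np
from plant import r,cams
def ray_plane(d,uv,z):
    K=d['camera_matrix'];T=d['camera_from_world'];R=T[:3,:3];c=-R.T@T[:3,3]
    v=np.linalg.inv(K)@[uv[0],uv[1],1];v=R.T@(v*[1,-1,-1])
    return c+v*(z-c[2])/v[2]
E
python3 - <<'E'
from h import *
from scipy.optimize import least_squares
np.set_printoptions(precision=4,suppress=True)
S={'scene':dict(c=[(388,238),(501,283),(428,388),(301,337)],enable=(398,257),run=(361,297),mains=(426,324),direction=(457,285),cup=(350,341)),
'side':dict(c=[(543,294),(486,447),(266,364),(352,248)],enable=(480,299),run=(396,274),mains=(356,338),direction=(444,368),cup=(340,288))}
H=dict(enable=.084,run=.083,mains=.082,direction=.08,cup=.06)
L=np.array([(-.13,-.11),(-.13,.11),(.13,.11),(.13,-.11)])
P={}
for n in S:
    d=cams.snapshot(n);P[n]={k:(np.array([ray_plane(d,np.array(u)/1.4,.06)[:2] for u in v]) if k=='c' else ray_plane(d,np.array(v)/1.4,H[k])[:2]) for k,v in S[n].items()}
def rot(a):return np.array([[np.cos(a),-np.sin(a)],[np.sin(a),np.cos(a)]])
def f(p,Q):return (L@rot(p[2]).T+p[:2]-Q).ravel()
for n in S:
    o=least_squares(lambda p:f(p,P[n]['c']),[.6,0,0]);print(n,o.x,np.abs(o.fun).max())
o=least_squares(lambda p:np.r_[f(p,P['scene']['c']),f(p,P['side']['c'])],[.6,0,0]);print(o.x)
for k in H:
    print(k,P['scene'][k],P['side'][k],'console:',*(rot(o.x[2]).T@(P[n][k]-o.x[:2]) for n in S))
E
```

```text
scene [ 0.5833  0.0335 -0.2193] 0.012082709002305903
side [ 0.5719  0.0379 -0.2237] 0.007630852418983869
[ 0.5776  0.0357 -0.2215]
enable [ 0.5041 -0.0025] [0.4984 0.0009] console: [-0.0634 -0.0534] [-0.0697 -0.0513]
run [ 0.6076 -0.0297] [ 0.5998 -0.0275] console: [ 0.0436 -0.0572] [ 0.0355 -0.0568]
mains [0.6299 0.0758] [0.6227 0.0801] console: [0.0422 0.0506] [0.0342 0.0532]
direction [0.5345 0.1006] [0.5249 0.1049] console: [-0.0563  0.0538] [-0.0667  0.0559]
cup [ 0.6756 -0.0235] [ 0.6671 -0.0177] console: [ 0.1086 -0.0363] [ 0.099  -0.0324]
```

```bash
python3 -m pendant '[[1,[0,0,-20],[0,0,10]],[1,[0,0,-20],[0,0,10]],[1,[0,0,-20],[0,0,10]],[1,[0,0,-10],[0,0,9.3]],[1,[12,-60,0],[0,0,0]],[1,[12,-60,0],[0,0,0]],[1,[12,-60,0],[0,0,0]],[1,[12,-60,0],[0,0,0]]]' 20
```

```text
clock: 1.2
tool_pos: [0.3803, -0.3331, 0.3087]
eef_rot: [0.994, -0.11, 0.0, -0.0]
contact_force: [0.1, 0.1, 0.5]
opening: 0.116
finger_force: 0.0
```

```bash
python3 -m pendant '[[1,[10,-60,0],[0,0,0]],[1,[10,-60,0],[0,0,0]],[1,[10,-60,0],[0,0,0]],[1,[10,-60,0],[0,0,0]],[1,[0,-60,0],[0,0,0]],[1,[0,-60,0],[0,0,0]],[1,[0,0,0],[0,0,0]],[1,[0,0,0],[0,0,0]]]'
python3 - <<'E'
from h import *
import cv2
from scipy.spatial.transform import Rotation as R
s=r.get_state();print(s['tool_pos'],s['q'],s['opening'],s['contact_force']);
M=R.from_quat(s['eef_rot']).as_matrix();print(M.round(4))
d=cams.snapshot('wrist');print(d['camera_matrix'],d['tool_from_camera'])
cv2.imwrite('pics/w0.png',d['img'][:,:,::-1])
E
```

```text
clock: 2.2
tool_pos: [0.4973, 0.0069, 0.3085]
eef_rot: [0.994, -0.11, -0.0, 0.0]
contact_force: [-0.2, -0.7, -0.4]
opening: 0.005
finger_force: 0.0
[0.49730148 0.00686827 0.30854174] [-0.08297773  0.42829221 -0.03598166  1.85154283  0.02068119  0.86284999
 -1.92103092] 0.005453619896909519 [-0.15033748 -0.68025908 -0.39704082]
[[ 9.757e-01 -2.193e-01 -6.000e-04]
 [-2.193e-01 -9.757e-01 -9.000e-04]
 [-4.000e-04  1.000e-03 -1.000e+00]]
[[322.56509427   0.         279.47882582]
 [  0.         322.56509427 206.27444184]
 [  0.           0.           1.        ]] [[-4.64814162e-04  9.59248800e-01  2.82562426e-01  7.35997309e-02]
 [ 9.99998814e-01  8.60749013e-04 -1.27709424e-03 -6.13945497e-04]
 [-1.46826645e-03  2.82561497e-01 -9.59248062e-01 -1.45748776e-01]
 [ 0.00000000e+00  0.00000000e+00  0.00000000e+00  1.00000000e+00]]
```

View pics/w0.png

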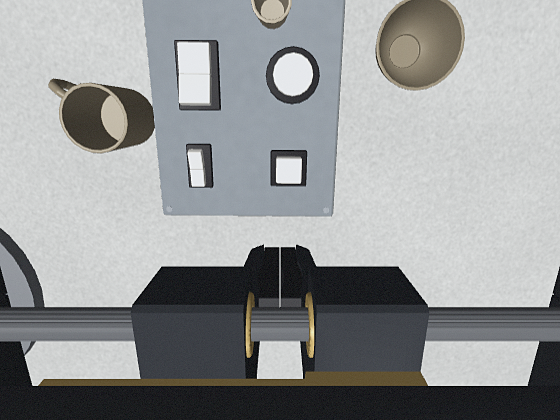

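The wrist view shows the key's top centre at (289,168), the round top at (293,74), the wide rocker's ridge at (195,74) with its near raised end at (196,107), the narrow rocker at (197,165), and the closed fingertips at about (280,248).

```bash
cat >> h.py <<'E'
from scipy.spatial.transform import Rotation as Ro
def wrist(uv,z,d,s):
    M=Ro.from_quat(s['eef_rot']).as_matrix();C=d['tool_from_camera']
    c=M@C[:3,3]+s['tool_pos'];v=np.linalg.inv(d['camera_matrix'])@[uv[0],uv[1],1]
    v=M@C[:3,:3]@(v*[1,-1,-1]);return c+v*(z-c[2])/v[2],M
E
python3 - <<'E'
from h import *
np.set_printoptions(precision=4,suppress=True)
s=r.get_state();d=cams.snapshot('wrist')
for n,uv,z in [('enable',(289,168),.084),('run',(293,74),.083),('ridge',(195,74),.081),('raised end',(196,107),.091),('narrow',(197,167),.08),('cornerL',(163,216),.06),('cornerR',(332,216),.06),('key L',(276,168),.084),('key R',(302,168),.084),('cup',(272,21),.062)]:
    p,M=wrist(uv,z,d,s);print(n,p,'tool mm',1000*M.T@(p-s['tool_pos']))
E
```

```text
enable [ 0.5051 -0.0073  0.084 ] tool mm [ 10.6421  10.911  224.61  ]
run [ 0.603  -0.0332  0.083 ] tool mm [111.8629  14.4262 225.5823]
ridge [0.6265 0.0695 0.081 ] tool mm [112.0889 -90.9291 227.4553]
raised end [0.5931 0.0761 0.091 ] tool mm [ 78.0353 -89.8948 217.4672]
narrow [0.5294 0.0971 0.08  ] tool mm [ 11.2365 -96.3592 228.4805]
cornerL [0.4762 0.1639 0.06  ] tool mm [ -55.4048 -149.7313  248.4373]
cornerR [ 0.4279 -0.0479  0.06  ] tool mm [-55.696   67.4745 248.699 ]
key L [0.5084 0.0073 0.084 ] tool mm [ 10.6559  -4.124  224.5918]
key R [ 0.5017 -0.022   0.084 ] tool mm [ 10.6283  25.9493 224.6281]
cup [ 0.6622 -0.0235  0.062 ] tool mm [167.483   -8.1053 246.5376]
```

```bash
python3 -m pendant '[[1,[45,-42,0],[0,0,0]],[1,[45,-50,0],[0,0,0]],[1,[0,0,60],[0,0,0]],[1,[0,0,60],[0,0,0]],[1,[0,0,60],[0,0,0]],[1,[0,0,20],[0,0,0]],[1,[0,0,0],[0,0,0]],[1,[0,0,0],[0,0,0]]]'
python3 - <<'E'
from h import *
import cv2
s=r.get_state();print(s['tool_pos'],s['contact_force'])
d=cams.snapshot('side');a=d['img'][130:310,140:400,::-1]
d=cams.snapshot('wrist');b=d['img'][150:330,140:400,::-1]
cv2.imwrite('pics/c1.png',cv2.resize(np.hstack([a,b]),(800,277)))
E
```

```text
clock: 3.3
tool_pos: [0.6028, 0.0736, 0.1099]
eef_rot: [0.994, -0.111, 0.001, -0.0]
contact_force: [-0.3, 0.6, 0.3]
opening: 0.007
finger_force: 0.0
[0.60279366 0.07362496 0.10993253] [-0.32224093  0.57015385  0.27719306]
```

View pics/c1.png

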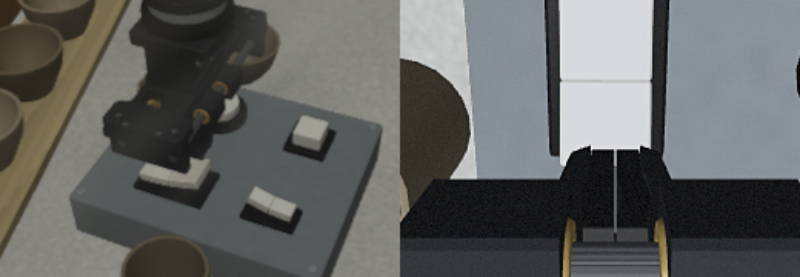

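The side view shows the fingertip over the wide rocker's raised half. In the wrist view the ridge is at pixel (275,201), with the tip centred across the cap just short of it.

```bash
python3 - <<'E'
from h import *
s=r.get_state();d=cams.snapshot('wrist')
p,M=wrist((275,201),.081,d,s);print(p,1000*M.T@(p-s['tool_pos']))
E
python3 -m pendant '[[1,[0,0,8],[0,0,0]],[1,[0,0,8],[0,0,0]],[1,[0,0,4],[0,0,0]],[1,[0,0,4],[0,0,0]],[1,[0,0,4],[0,0,0]],[1,[0,0,0],[0,0,0]]]'
```

```text
[0.62813983 0.07155097 0.081     ] [25.09324441 -2.90279824 29.44877883]
clock: 4.2
tool_pos: [0.6019, 0.0747, 0.0804]
eef_rot: [0.994, -0.11, 0.0, 0.0]
contact_force: [-0.1, -0.1, 0.4]
opening: 0.009
finger_force: 0.0
```

```bash
python3 -m pendant '[[1,[0,0,1.5],[0,0,0]],[1,[0,0,1.5],[0,0,0]],[1,[0,0,0],[0,0,0]]]'
```

```text
clock: 4.58
tool_pos: [0.6024, 0.0746, 0.0793]
eef_rot: [0.994, -0.11, 0.001, -0.0]
contact_force: [-4.3, 1.1, 12.5]
opening: 0.008
finger_force: 6.8
```

```bash
python3 -m pendant '[[1,[0,0,1],[0,0,0]],[1,[0,0,0],[0,0,0]],[1,[0,0,-42],[0,0,0]],[1,[-26,51,0],[0,0,0]],[1,[-53,52,0],[0,0,0]],[1,[0,0,0],[0,0,0]],[1,[0,0,0],[0,0,0]]]'
python3 - <<'E'
from h import *
import cv2
s=r.get_state();print(s['tool_pos'])
d=cams.snapshot('side');a=d['img'][130:310,140:400,::-1]
d=cams.snapshot('wrist');b=d['img'][0:280,140:400,::-1]
cv2.imwrite('pics/c2.png',np.hstack([cv2.resize(a,(400,277)),cv2.resize(b,(257,277))]))
E
```

```text
clock: 5.45
tool_pos: [0.5136, -0.0022, 0.119]
eef_rot: [0.994, -0.11, 0.001, -0.0]
contact_force: [0.0, 0.6, 0.3]
opening: 0.0
finger_force: 0.0
[ 0.51358825 -0.0021954   0.11897516]
```

View pics/c2.png

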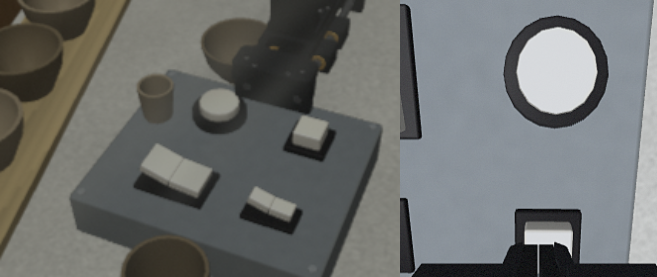

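The side view shows the rocker tipped over, with its far end now raised. In the wrist view the key is about 10 px to the right of the tips, with its front edge at row 224. The round button's centre is at pixel (296,72).

```bash
python3 - <<'E'
from h import *
s=r.get_state();d=cams.snapshot('wrist')
for uv,z in (((291,223),.084),((296,72),.083)):
    p,M=wrist(uv,z,d,s);print(p,1000*M.T@(p-s['tool_pos']))
p=np.array([.5051,-.0073,.084]);print(1000*M.T@(p-s['tool_pos']))
E
python3 -m pendant '[[1,[-7,6,0],[0,0,0]],[1,[0,0,20],[0,0,0]],[1,[0,0,10],[0,0,0]],[1,[0,0,0],[0,0,0]],[1,[0,0,4],[0,0,0]],[1,[0,0,4],[0,0,0]],[1,[0,0,0],[0,0,0]]]'
```

```text
[ 0.52281433 -0.0098184   0.084     ] [10.04834465  6.4541703  34.88702985]
[ 0.60367066 -0.02980936  0.083     ] [93.31512869  8.31516352 36.13776923]
[-7.78845116  7.86319286 34.83062709]
clock: 6.48
tool_pos: [0.5041, -0.0067, 0.0808]
eef_rot: [0.994, -0.11, 0.0, 0.0]
contact_force: [0.0, -0.7, -0.1]
opening: 0.006
finger_force: 0.0
```

```bash
python3 -m pendant '[[1,[0,0,2],[0,0,0]],[1,[0,0,2],[0,0,0]],[1,[0,0,2],[0,0,0]],[1,[0,0,0],[0,0,0]]]'
```

```text
clock: 6.98
tool_pos: [0.5041, -0.0066, 0.0761]
eef_rot: [0.994, -0.11, 0.001, -0.0]
contact_force: [-2.3, 0.4, 19.0]
opening: 0.006
finger_force: 9.1
```

```bash
python3 -m pendant '[[1,[0,0,-36],[0,0,0]],[1,[50,1,0],[0,0,0]],[1,[50,1,0],[0,0,0]],[1,[0,0,0],[0,0,0]],[1,[0,0,0],[0,0,0]]]'
python3 - <<'E'
from h import *
import cv2
s=r.get_state();print(s['tool_pos'])
a=cams.snapshot('scene')['img'][140:290,190:390,::-1]
b=cams.snapshot('side')['img'][130:310,140:400,::-1]
cv2.imwrite('pics/c3.png',np.hstack([cv2.resize(a,(370,277)),cv2.resize(b,(400,277))]))
E
```

```text
clock: 7.6
tool_pos: [0.5994, -0.0303, 0.1099]
eef_rot: [0.994, -0.11, -0.001, 0.0]
contact_force: [-0.2, -0.3, -0.5]
opening: 0.006
finger_force: 0.0
[ 0.59943627 -0.03033508  0.10992693]
```

View pics/c3.png

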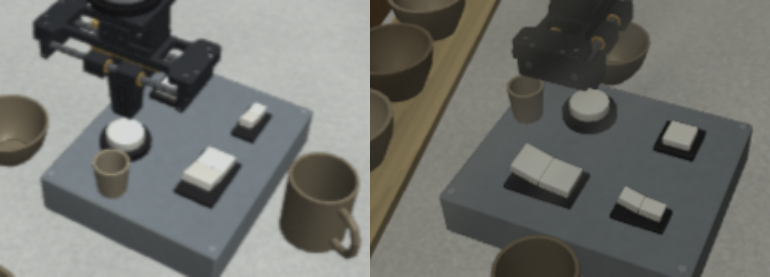

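The scene crop shows the fingertip (125,112) just above the round button (126,133), with the cup clear. The side crop shows the key down at (681,135) and the wide rocker tipped. Next I press the button.

```bash
python3 -m pendant '[[1,[4,1,10],[0,0,0]],[1,[0,0,12],[0,0,0]],[1,[0,0,5],[0,0,0]],[1,[0,0,4],[0,0,0]],[1,[0,0,3],[0,0,0]],[1,[0,0,1.5],[0,0,0]],[1,[0,0,0],[0,0,0]],[1,[0,0,0],[0,0,0]]]'
```

```text
clock: 8.7
tool_pos: [0.6037, -0.0323, 0.0764]
eef_rot: [0.994, -0.11, -0.001, 0.0]
contact_force: [-5.4, 0.3, 12.4]
opening: 0.006
finger_force: 6.2
```

```bash
python3 -m pendant '[[1,[0,0,1],[0,0,0]],[1,[0,0,0],[0,0,0]],[1,[0,0,0],[0,0,0]],[1,[0,0,0],[0,0,0]]]'
python3 - <<'E'
from h import *
import cv2
b=cams.snapshot('side')['img'][100:310,120:400,::-1];cv2.imwrite('pics/c4.png',cv2.resize(b,(560,420)))
E
```

```text
clock: 9.2
tool_pos: [0.6037, -0.0323, 0.0763]
eef_rot: [0.994, -0.11, -0.001, 0.0]
contact_force: [-7.9, 1.0, 19.1]
opening: 0.001
finger_force: 9.6
```

View pics/c4.png

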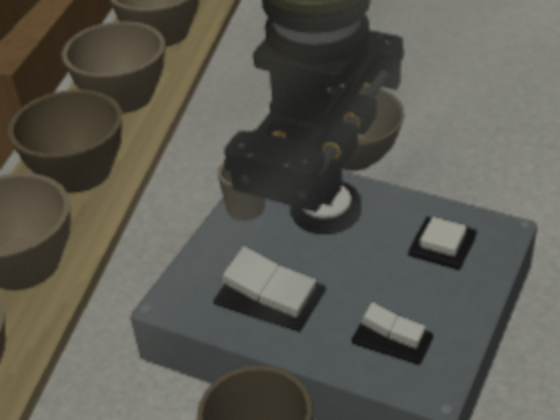

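The picture shows the finger holding the round button down at (327,203), the cup upright at (243,195), the wide rocker on at (268,280) and the key down at (444,235).

```bash
python3 -c "
from plant import r
print(r.finish_job())"
```

```text
the job is handed in; nothing more can be done
None
```

I tipped the wide rocker on, pressed the square key fully down, and handed the job in at about 9.3 s with the fingertip still holding the round button down at about 19 N. In the last picture the narrow rocker and cup looked untouched; the mug and bowl were only partly in view. No verdict was returned.

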